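# Find the lunch box that has lost its seal plug with a gap gauge

### The job

One of the three red lunch boxes has lost the seal plug behind the gap under the front of its lid. Pick up the steel-bladed gauge by its upright wooden handle, slide the blade into the gaps to feel which box lets it right in where the others make it jam, and leave the gauge in that gap, pushed in up to its handle, upright and let go. Do not let the gauge fall over, and leave the mug, bowl, fork, jar and shaker where they are.

Things in the scene. Friction and masses are not known exactly. Their poses are not given: they have to be found in the camera images.
- gauge_grip (a point): The gap gauge, a loose L-shaped tool of 80 to 130 g standing on the bench far left or far right of the boxes: a level steel blade, 4 mm thick, 26 mm wide, and on its rear end an upright wooden handle, 18 mm (x) by 24 mm (y), its top 85 mm above the blade's underside. This point is on the handle's axis, 42.5 mm above the blade's underside. x points along the blade to its tip, z up along the handle.
- gauge_tip (a point): Middle of the front edge of the gauge's blade: 84 mm along x from the handle's axis (75 mm ahead of the handle's front face), 2 mm above the blade's underside. Same axes as gauge_grip.
- box_left: The left one (largest y) of three look-alike red plastic lunch boxes fixed to the bench: 110 mm deep (its x), 100 mm wide (its y), 70 mm high with the lid. Origin at the centre of its underside, z up; x points from the front face (x = -55 mm) inward to the back, roughly away from the robot. Exactly one box, any of the three, lacks its seal plug; the outside hardly shows which.
- box_left_mouth (a point): Centre of the mouth of the left box's gap, in the front face, 54 mm up; axes as the box. The level gap is 46 mm wide, 8 mm tall (z 50 to 58 mm above the bench), 100 mm deep, with rigid floor, sides and roof. In a sound box a fixed, hard red plug 36 mm across stops a blade about 14 mm behind the mouth; in the faulty box the gap is free to the back.
- box_mid: The middle one of three look-alike red plastic lunch boxes fixed to the bench: 110 mm deep (its x), 100 mm wide (its y), 70 mm high with the lid. Origin at the centre of its underside, z up; x points from the front face (x = -55 mm) inward to the back, roughly away from the robot. Exactly one box, any of the three, lacks its seal plug; the outside hardly shows which.
- box_mid_mouth (a point): Centre of the mouth of the middle box's gap, in the front face, 54 mm up; axes as the box. The level gap is 46 mm wide, 8 mm tall (z 50 to 58 mm above the bench), 100 mm deep, with rigid floor, sides and roof. In a sound box a fixed, hard red plug 36 mm across stops a blade about 14 mm behind the mouth; in the faulty box the gap is free to the back.
- box_right: The right one (smallest y) of three look-alike red plastic lunch boxes fixed to the bench: 110 mm deep (its x), 100 mm wide (its y), 70 mm high with the lid. Origin at the centre of its underside, z up; x points from the front face (x = -55 mm) inward to the back, roughly away from the robot. Exactly one box, any of the three, lacks its seal plug; the outside hardly shows which.
- box_right_mouth (a point): Centre of the mouth of the right box's gap, in the front face, 54 mm up; axes as the box. The level gap is 46 mm wide, 8 mm tall (z 50 to 58 mm above the bench), 100 mm deep, with rigid floor, sides and roof. In a sound box a fixed, hard red plug 36 mm across stops a blade about 14 mm behind the mouth; in the faulty box the gap is free to the back.
- mug: Bystander: white ceramic mug, 76 mm across, 88 mm high, handle on its y side, on the opposite side of the bench from the gauge. Origin at the centre of its underside.
- bowl: Bystander: white ceramic bowl, 104 mm across, 42 mm high, in front of the boxes. Origin at the centre of its underside.
- fork: Bystander: stainless steel fork lying flat in front of the boxes, about 185 mm long along its x, 24 mm wide, 4 mm thick. Origin at its middle, on the underside.
- jar: Bystander: glass jar with a steel cap, 48 mm across, 120 mm high, near the robot on the left. Origin at the centre of its underside.
- shaker: Bystander: ceramic shaker with a steel cap, 42 mm across, 115 mm high, near the robot on the right. Origin at the centre of its underside. Fixed equipment up to 240 mm high stands beyond x = 0.75 m and, at the sides, beyond y = +/-0.5 m.
Mind the look-alikes: they are no part of the job. What is shaped like the part that bears gauge_grip but turquoise or yellow is not meant. Leave any green or orange look-alike of the box_right alone.

How it is judged:
On the way, in this order (a step that is already met when the one before it is completed fails the run):
1. the gauge is picked up off the bench (height (world z) of gauge_grip above 0.075 m and angle between gauge_grip's own z axis and vertical below 0.35 rad), for 0.1 s.
2. the blade's tip is inside the gap of one of the boxes, at least 6 mm behind the mouth (((x of gauge_tip in the frame of box_left between -0.049 and 0.055 m and y of gauge_tip in the frame of box_left between -0.03 and 0.03 m and z of gauge_tip in the frame of box_left between 0.048 and 0.06 m) or (x of gauge_tip in the frame of box_mid between -0.049 and 0.055 m and y of gauge_tip in the frame of box_mid between -0.03 and 0.03 m and z of gauge_tip in the frame of box_mid between 0.048 and 0.06 m) or (x of gauge_tip in the frame of box_right between -0.049 and 0.055 m and y of gauge_tip in the frame of box_right between -0.03 and 0.03 m and z of gauge_tip in the frame of box_right between 0.048 and 0.06 m))), for 0.1 s.
At the end, for the whole second after the job is handed in: The gauge's blade is in the gap of the faulty box with its tip at least 63 mm behind the mouth (75 mm is up to the handle), its handle within 0.15 rad of upright, released and at rest (((x of gauge_tip in the frame of box_left between 0.008 and 0.055 m and y of gauge_tip in the frame of box_left between -0.03 and 0.03 m and z of gauge_tip in the frame of box_left between 0.048 and 0.06 m) or (x of gauge_tip in the frame of box_mid between 0.008 and 0.055 m and y of gauge_tip in the frame of box_mid between -0.03 and 0.03 m and z of gauge_tip in the frame of box_mid between 0.048 and 0.06 m) or (x of gauge_tip in the frame of box_right between 0.008 and 0.055 m and y of gauge_tip in the frame of box_right between -0.03 and 0.03 m and z of gauge_tip in the frame of box_right between 0.048 and 0.06 m)) and angle between gauge_grip's own z axis and vertical below 0.15 rad and linear speed of gauge below 0.02 m/s); the robot touches nothing.
It fails at once if the gauge falls over (leans more than 0.7 rad) (angle between gauge_grip's own z axis and vertical above 0.7 rad).
It fails at once if the mug, bowl, fork, jar or shaker is moved by more than 25 mm or tipped (distance of any of mug, bowl, fork, jar, shaker from where it was at the start of the episode above 0.025 m or angle between any of mug, bowl, fork, jar, shaker's own z axis and vertical above 0.5 rad).
It also fails if it takes over 58 s, if anything falls off the work surface, if the arm or the gripper's body presses on something with over 40 N, if the wrist force passes 120 N, or if a joint passes its speed limit or range.

### The arm

A 6-joint arm with a two-finger parallel gripper is mounted at the origin on the work surface. World frame = base frame: x ahead of the robot, y to its left, z up, the work surface at z = 0. Lengths are in m, angles in rad, forces in N, time in s.
With the tool pointing down it reaches from about 0.3 to 0.775 m from the base axis. Payload 14.6 kg.
Tool frame: the origin (TCP) lies at the very end of the fingers, on their centre line; the grasp point (between the pads) lies 19 mm behind it (ctrl.hold_point_z is the distance from the TCP to the grasp point, in m); x points along the fingers, y is the direction in which the jaws open and shut, and the axes are right-handed (so a half turn about x gives the same grasp; the last joint's range is limited). The gripper opens to 94 mm and grips with 3 to 60 N. Pads are 16 mm wide; open, the fingers measure 119 mm over their backs; the gripper's body (75 mm by 177 mm) begins 78 mm behind the grasp point.
Start: joints at [1.04, 0.3, 1.521, -0, 1.321, -0.067], TCP at [0.246, 0.492, 0.205] pointing down, gripper open.
Joint ranges: [-3.03, 3.03], [-0.79, 2.21], [0.23, 2.52], [-1.04, 4.18], [0, 3.07], [-2.55, 2.55]. Speed limits (rad/s): [2.22, 2.22, 2.57, 3.14, 3.14, 3.14].

### API

Orientations are given as [roll, pitch, yaw] about the fixed x, y, z axes, in that order (R = Rz(yaw) Ry(pitch) Rx(roll)).
In Python, from station import get_obs, camera, ticket, ctrl gives the robot as it stands.
- The arm moves only by the tool step_arm, never from a script. Its argument "motion" is a list that holds one entry, the list of rows, each a list of 6 numbers: the shift along the tool's x, y, z in m, then the turn, a rotation vector about the tool's x, y, z in degrees. A call has 1 to 12 rows; each row shifts and turns the commanded pose from where the row before left it, along the tool's axes as they then stand; what a row does not reach is not made up. A row lasts 1/8 s, in which the tool goes at most 62.5 mm and 10.7 degrees, less where a joint would pass 70% of its speed; a pose out of reach is approached as far as the arm can. A call is refused whole if a number of a shift passes 0.0625 or a number of a turn 10.7, either way. A call with a gripper value outside its range is refused whole. "fingers" is the finger opening in m, from 0 to 0.094, set as the call begins (left out, the last holds). The fingers move at their own pace and stop on an object; "squeeze" is the grip in N (left out, the last holds). Time passes only in rows, so rows that do not move let the fingers close. It gives the time, the measured TCP pose, the force and the opening at its end, in the units of the state.
- get_obs(): the state, without advancing time (a new reading comes with each control period).
- camera(name): name is "side" or "top"; returns a dict with "pixels" (400x640x3 uint8, red, green, blue), "fx", "fy", "cx", "cy" (pixels), "k1" (the pictures are not rectified: a ray, as slopes to the right and down, at radius r is drawn at 1 + k1 r^2 times it, then the intrinsics apply), "extrinsics" (4x4, takes a point from world to camera coordinates). Camera axes: x right, y up, looking along -z (the intrinsics and any distortion apply to the point x, -y, -z); pixel columns grow to the right and rows downward; lengths in m; the calibration is good to about 2 mm. A picture is of the moment at which its call begins. There is no depth.
- ticket.hand_in(): hands the job in, once; it reports no verdict.
The state is a dict: "time_s": time; "qpos": joint angles; "joint_vel": joint speeds; "tau": joint torques, N m; "ee_pos": TCP position; "eef_rot": TCP orientation; "force": force on the tool from outside, world axes, zero at the start; "moment": the same for the moment, N m; "grip_width": finger opening in m.
Only numpy, scipy, OpenCV 4.12 (cv2) and the standard library are available. Lean on these libraries where they do the work, as an engineer would, in place of code of your own. Each camera call takes 0.05 s, during which the arm holds its last target.

## Working session

There is one attempt and no reset: what is moved stays moved. The work goes in short steps, Python scripts to look and compute and a tool call to move; the robot and the scene stay as the last step left them, time stands still between calls to the robot, and variables do not carry over. Pictures are saved under pics/ and viewed, and the job is handed in when it is done.

Besides the shell and the picture viewer there is one more tool, called as name([rows], argument=value, ...), one row to a line, values as JSON. step_arm: Moves the arm, as the interface text tells. Its arguments: {"type":"object","properties":{"motion":{"type":"array","items":{"type":"array","items":{"type":"array","items":{"type":"number"}}}},"fingers":{"type":"number"},"squeeze":{"type":"number"}},"required":["motion"]}

```bash
ls; mkdir -p pics; python3 - <<'E'
from station import get_obs, camera, ticket, ctrl
import cv2
print(get_obs())
for n in("side","top"):
    c=camera(n); cv2.imwrite(f"pics/{n}0.png",c["pixels"][:,:,::-1]); print(n,c["fx"],c["fy"],c["cx"],c["cy"],c["k1"]); print(c["extrinsics"])
E
```

```text
pics
{'time_s': 0.0, 'qpos': array([ 1.04040300e+00,  3.00495776e-01,  1.52160639e+00, -6.89350871e-06,
        1.32072165e+00, -6.65644242e-02]), 'joint_vel': array([-6.49013841e-04,  1.03241108e-03,  1.91841659e-03, -2.07180097e-04,
        1.12440540e-03,  6.61248653e-05]), 'tau': array([-2.29841258e-03, -5.31817245e+01, -3.52729583e+01,  7.07413908e-02,
        2.44004151e-02, -5.02975786e-05]), 'ee_pos': array([0.24590135, 0.49165476, 0.2048621 ]), 'eef_rot': array([-1.63193751,  1.56956514, -2.0957647 ]), 'force': array([0.52707779, 0.25025706, 0.10021324]), 'moment': array([ 0.06616023, -0.01481592, -0.01878174]), 'grip_width': 0.09402863758242823}
side 459.4755474691822 459.4755474691822 324.3368051096332 200.21686867418268 -0.10162392307719628
[[ 0.87727132 -0.47985888  0.01142312 -0.38257523]
 [ 0.32019299  0.60277042  0.73085174 -0.16921987]
 [-0.35759122 -0.63749767  0.68244065 -1.1734404 ]
 [ 0.          0.          0.          1.        ]]
top 445.257458733346 445.257458733346 315.5963680857555 203.78911466725538 -0.07701645761427538
[[-0.00359343 -0.99993234  0.01106387 -0.03236255]
 [ 0.98984971 -0.00198486  0.14210423 -0.4483346 ]
 [-0.14207265  0.01146221  0.98978987 -1.37361974]
 [ 0.          0.          0.          1.        ]]
```

View pics/side0.png

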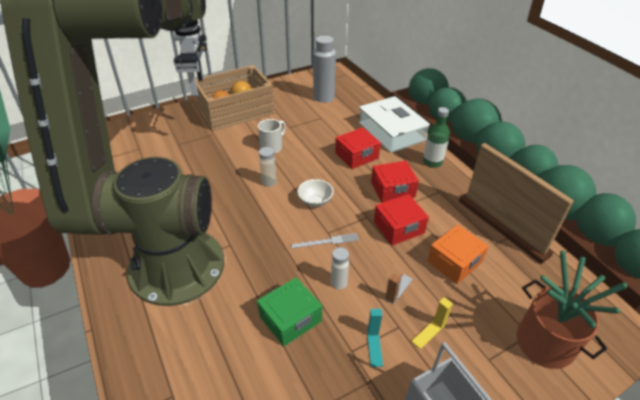

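View pics/top0.png

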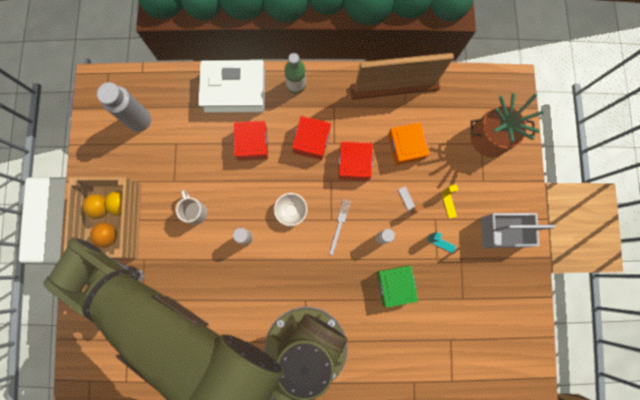

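The gauge could be confused with three things. The brown handle with a steel blade is at side (395,288), top (407,200). The turquoise look-alike is at side (375,335), top (443,242), and the yellow one at side (435,322), top (450,202). By the description I choose the wooden/steel one. The red boxes are at top (251,140), (311,137) and (356,160); the orange (409,142) and green (397,286) ones are decoys. I'll check the choice in close crops.

```bash
python3 - <<'E'
import cv2,numpy as np
s=cv2.imread("pics/side0.png");t=cv2.imread("pics/top0.png")
a=cv2.resize(s[260:320,350:450],None,fx=7,fy=7,interpolation=cv2.INTER_CUBIC)[:, :800]
cv2.imwrite("pics/c1.png",a)
cv2.imwrite("pics/c2.png",cv2.resize(t[175:225,380:430],None,fx=10,fy=10,interpolation=cv2.INTER_CUBIC))
cv2.imwrite("pics/c3.png",cv2.resize(t[105:195,220:390],None,fx=4.5,fy=4.5,interpolation=cv2.INTER_CUBIC))
cv2.imwrite("pics/c4.png",cv2.resize(s[120:250,325:445],None,fx=4.5,fy=4.5,interpolation=cv2.INTER_CUBIC))
E
```

```text
(no output)
```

View pics/c1.png

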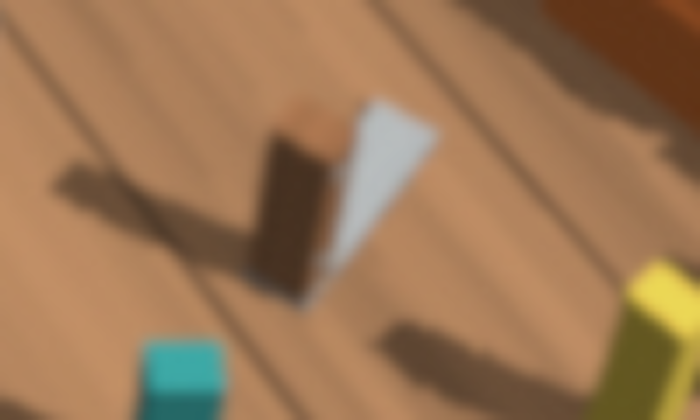

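View pics/c2.png

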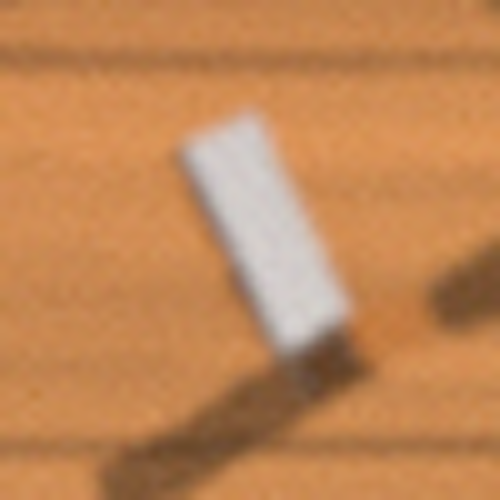

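View pics/c3.png

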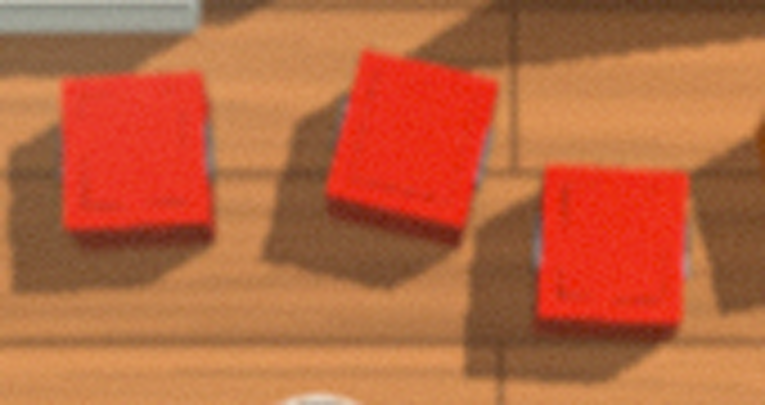

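View pics/c4.png

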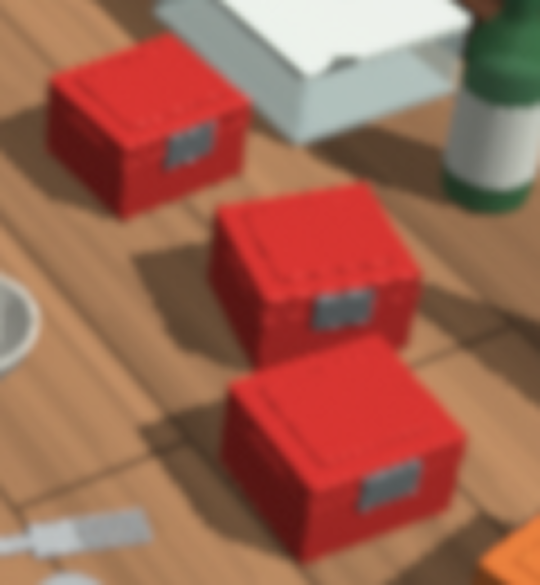

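The crops confirm the choice: a dark wooden handle stands upright with its grey steel blade pointing away and to the left (side tip ~(405,277), top tip ~(402,188)). The three red lids segment cleanly. Next I measure.

```bash
cat > h.py <<'E'
import numpy as np, cv2
from station import get_obs, camera, ticket, ctrl
def undist(c,px):
    px=np.asarray(px,float).reshape(-1,2)
    K=np.array([[c["fx"],0,c["cx"]],[0,c["fy"],c["cy"]],[0,0,1.]])
    return cv2.undistortPointsIter(px.reshape(-1,1,2),K,np.array([c["k1"],0,0,0,0.]),None,None,(3,100,1e-12)).reshape(-1,2)
def cen(c):
    E=np.asarray(c["extrinsics"]);return -E[:3,:3].T@E[:3,3]
def rays(c,px):
    u=undist(c,px);E=np.asarray(c["extrinsics"])
    return np.c_[u[:,0],-u[:,1],-np.ones(len(u))]@E[:3,:3]
def plane(c,px,z):
    d=rays(c,px);o=cen(c);return o+d*((z-o[2])/d[:,2])[:,None]
def proj(c,P):
    P=np.asarray(P,float).reshape(-1,3);E=np.asarray(c["extrinsics"])
    q=P@E[:3,:3].T+E[:3,3];x=q[:,0]/-q[:,2];y=-q[:,1]/-q[:,2];r=1+c["k1"]*(x*x+y*y)
    return np.c_[c["fx"]*x*r+c["cx"],c["fy"]*y*r+c["cy"]]
def rect(c,mask,z):
    cn=max(cv2.findContours(mask.astype(np.uint8),cv2.RETR_EXTERNAL,cv2.CHAIN_APPROX_NONE)[0],key=cv2.contourArea)
    P=plane(c,cn.reshape(-1,2),z)[:,:2]*1000
    r=cv2.minAreaRect(P.astype(np.float32));return r,cv2.boxPoints(r)
E
python3 - <<'E'
from h import *
T=camera("top");S=camera("side")
def sub(img,x0,y0,x1,y1): 
    m=np.zeros(img.shape[:2],bool);m[y0:y1,x0:x1]=1;return m
p=T["pixels"].astype(int);hsv=cv2.cvtColor(T["pixels"],cv2.COLOR_RGB2HSV)
for w in[(225,110,275,165),(285,110,337,165),(336,135,380,185)]:
    m=sub(p,*w)&(p[...,0]>190)&(p[...,1]<80)
    r,b=rect(T,m,.07);print("box",np.round(r[0],1),np.round(r[1],1),round(r[2],1));print(b.round(1).tolist())
m=sub(p,390,180,420,215)&(hsv[...,1]<70)&(p.min(2)>120)
print(m.sum());r,b=rect(T,m,.004);print("blade",r);print(b.round(1).tolist())
q=S["pixels"].astype(int);hs=cv2.cvtColor(S["pixels"],cv2.COLOR_RGB2HSV)
m=sub(q,390,270,415,306)&(hs[...,1]<60)&(q.min(2)>120)
print(m.sum());r,b=rect(S,m,.004);print("bladeside",r);print(b.round(1).tolist())
# side lids
for w in[(330,125,385,170),(368,155,420,206),(372,190,432,245)]:
    m=sub(q,*w)&(q[...,0]>190)&(q[...,1]<90)
    r,b=rect(S,m,.07);print("lidS",np.round(r[0],1),np.round(r[1],1),round(r[2],1))
E
```

```text
box [651.6 172.5] [108.3 100.4] 1.5
[[596.0999755859375, 221.3000030517578], [598.7999877929688, 120.9000015258789], [707.0999755859375, 123.69999694824219], [704.5, 224.10000610351562]]
box [661.7 -20.8] [ 99.  109.3] 76.7
[[597.0999755859375, -56.400001525878906], [703.5, -81.5999984741211], [726.2999877929688, 14.699999809265137], [620.0, 39.900001525878906]]
box [ 584.5 -159.7] [ 98.1 107.6] 86.5
[[527.9000244140625, -205.39999389648438], [635.2000122070312, -211.89999389648438], [641.2000122070312, -113.9000015258789], [533.7999877929688, -107.5]]
189
blade ((470.87957763671875, -328.03564453125), (75.42593383789062, 26.962507247924805), 23.482423782348633)
[[430.8999938964844, -330.70001220703125], [441.70001220703125, -355.3999938964844], [510.79998779296875, -325.3999938964844], [500.1000061035156, -300.6000061035156]]
172
bladeside ((478.8274841308594, -332.5214538574219), (73.33910369873047, 26.5346622467041), 42.1369514465332)
[[442.70001220703125, -347.29998779296875], [460.5, -367.0], [514.9000244140625, -317.79998779296875], [497.1000061035156, -298.1000061035156]]
lidS [652.2 172.9] [103.7  99.5] 3.7
lidS [661.6 -22. ] [ 98.9 105.5] 75.9
lidS [ 585.5 -161.3] [ 99.1 105.6] 86.7
```

```bash
cat >> h.py <<'E'
from scipy.spatial.transform import Rotation as Ro
def cur():
    o=get_obs();return o["ee_pos"],Ro.from_euler("xyz",o["eef_rot"]).as_matrix()
def down(yaw): # jaw (tool y) along yaw deg, tool x down
    a=np.radians(yaw);x=np.array([0,0,-1.]);y=np.array([np.cos(a),np.sin(a),0]);return np.c_[x,y,np.cross(x,y)]
def need(p,yaw,pose=None):
    P,R=pose or cur();D=R.T@(np.array(p)-P);w=Ro.from_matrix(R.T@down(yaw)).as_rotvec(degrees=True)
    print("shift mm",(D*1000).round(1),"turn",w.round(2)); return D,w
E
python3 - <<'E'
from h import *
P,R=cur();print(R.round(3))
for y in(23.5,203.5): need([.428,-.347,.2],y)
S=camera("side");T=camera("top")
a=np.radians(23.5);d=np.array([np.cos(a),np.sin(a)]);h=np.array([505.4,-312.5])/1000-.084*d;print(h)
l=np.array([-d[1],d[0]])
for z in(0.004,.085):
  c=[[*(h+i*.009*d+j*.012*l),z] for i,j in((1,1),(1,-1),(-1,-1),(-1,1))]
  print(z,proj(S,c).round(1).tolist(),proj(T,c).round(1).tolist())
# neighbours at ground: shaker, bowl etc base approx from cap
print("shaker",plane(T,[(387,236)],.115).round(3),"fork",plane(T,[(344,202),(332,252)],0).round(3),"bowl",plane(T,[(291,209)],.042).round(3),"yellow",plane(T,[(453,188)],.085).round(3),"tq",plane(T,[(436,238)],.085).round(3))
im=T["pixels"][:,:,::-1].copy()
E
```

```text
[[-0.     0.447  0.894]
 [-0.001  0.894 -0.447]
 [-1.    -0.001 -0.   ]]
shift mm [   5.5 -668.7  538. ] turn [3.993e+01 1.000e-02 4.000e-02]
shift mm [   5.5 -668.7  538. ] turn [-1.4007e+02 -5.0000e-02  1.0000e-02]
[ 0.42836695 -0.34599492]
0.004 [[388.0, 293.6], [396.4, 298.6], [392.5, 303.5], [384.0, 298.4]] [[407.6, 209.9], [414.3, 206.9], [416.6, 212.0], [410.0, 214.9]]
0.085 [[391.8, 273.0], [400.7, 278.2], [396.6, 283.2], [387.7, 278.0]] [[413.3, 206.5], [420.3, 203.3], [422.8, 208.7], [415.8, 211.8]]
shaker [[ 0.34  -0.243  0.115]] fork [[ 0.459 -0.126  0.   ]
 [ 0.298 -0.086  0.   ]] bowl [[0.431 0.044 0.042]] yellow [[ 0.489 -0.457  0.085]] tq [[ 0.335 -0.398  0.085]]
```

step_arm([
  [[0, -0.02, 0.016, 0, 0, 0], [0, -0.038, 0.03, 0, 0, 0], [0, -0.042, 0.034, 0, 0, 0], [0, -0.042, 0.034, 0, 0, 0], [0, -0.042, 0.034, 0, 0, 0], [0, -0.042, 0.034, 0, 0, 0], [0, -0.042, 0.034, 0, 0, 0], [0, -0.042, 0.034, 0, 0, 0], [0, -0.042, 0.034, 0, 0, 0], [0, -0.042, 0.034, 0, 0, 0], [0, -0.042, 0.034, 0, 0, 0], [0, -0.042, 0.034, 0, 0, 0]],
], fingers=0.06, squeeze=30)

```text
time_s: 1.8
ee_pos: [0.3775, -0.1102, 0.2057]
eef_rot: [0.179, 1.57, -0.285]
force: [1.4, 0.5, 0.3]
grip_width: 0.0601
```

```bash
python3 -c "
from h import *
need([.428,-.346,.2],23.5);o=get_obs();print(o['ee_pos'],o['qpos'],o['grip_width'])"
```

```text
shift mm [   5.7 -188.2  150.7] turn [ 3.991e+01  4.000e-02 -2.000e-02]
[ 0.3774649  -0.11022542  0.2056652 ] [-3.77370400e-01 -5.97015269e-02  1.92334835e+00  6.79055808e-05
  1.27724143e+00 -1.48405593e+00] 0.06010116024961543
```

step_arm([
  [[0, -0.038, 0.03, 0, 0, 0], [0, -0.038, 0.03, 0, 0, 0], [0, -0.038, 0.03, 0, 0, 0], [0, -0.038, 0.03, 0, 0, 0], [0, -0.036, 0.029, 0, 0, 0], [0, 0, 0, 10, 0, 0], [0, 0, 0, 10, 0, 0], [0, 0, 0, 10, 0, 0], [0, 0, 0, 9.9, 0, 0], [0, 0, 0, 0, 0, 0]],
])

```text
time_s: 3.05
ee_pos: [0.4266, -0.3431, 0.2054]
eef_rot: [-2.908, 1.571, 2.216]
force: [-0.7, -0.2, -0.1]
grip_width: 0.0601
```

```bash
python3 -c "
from h import *
need([.4284,-.346,.036],23.5);o=get_obs();print(o['ee_pos'],o['qpos'],o['force'])"
```

```text
shift mm [169.4   0.5   3.4] turn [ 0.09 -0.    0.  ]
[ 0.42657503 -0.34307702  0.20539289] [-7.44249379e-01  2.94259059e-01  1.52842012e+00  1.56666240e-05
  1.31899632e+00 -1.15590480e+00] [-0.73694825 -0.16064944 -0.06502398]
```

step_arm([
  [[0.02, 0.0005, 0.0034, 0, 0, 0], [0.03, 0, 0, 0, 0, 0], [0.03, 0, 0, 0, 0, 0], [0, 0, 0, 0, 0, 0]],
])

```text
time_s: 3.55
ee_pos: [0.4277, -0.3453, 0.1238]
eef_rot: [-2.737, 1.567, 2.389]
force: [-0.1, -0.1, -0.0]
grip_width: 0.0598
```

```bash
python3 -c "
from h import *
need([.4284,-.346,.036],23.5)
S=camera('side')['pixels'];cv2.imwrite('pics/s2.png',cv2.resize(S[210:320,340:460,::-1],None,fx=5,fy=5,interpolation=cv2.INTER_CUBIC))"
```

```text
shift mm [87.8  0.5  1.2] turn [ 0.23 -0.2   0.09]
```

View pics/s2.png

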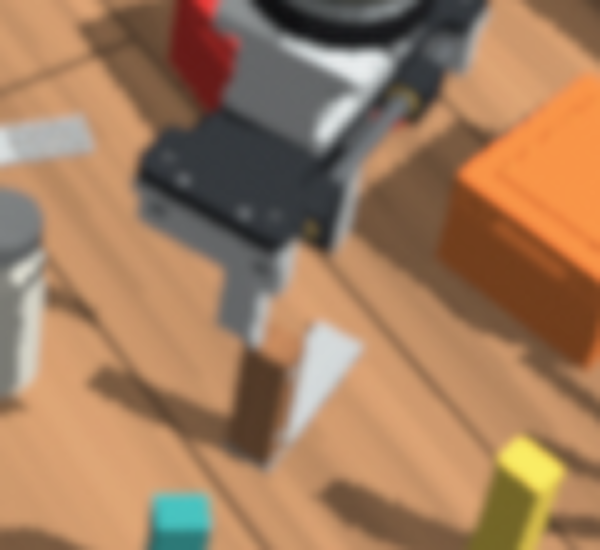

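```bash
python3 -c "
from h import *
S=camera('side');P,R=cur()
for n,v in dict(tcp=[0,0,0],f1=[0,.03,0],f2=[0,-.03,0],f2b=[0,-.042,0]).items(): print(n,((proj(S,P+R@np.array(v))-[340,210])*5).round())"
```

```text
tcp [[283. 284.]]
f1 [[317. 242.]]
f2 [[247. 326.]]
f2b [[233. 343.]]
```

The crop shows the rear finger at about (240,335), just behind the handle top at (272,340), as projected. I go down and close.

step_arm([
  [[0.025, 0.0005, 0.001, 0, 0, 0], [0.03, 0, 0, 0, 0, 0], [0.025, 0, 0, 0, 0, 0], [0.007, 0, 0, 0, 0, 0], [0, 0, 0, 0, 0, 0], [0, 0, 0, 0, 0, 0]],
])

```text
time_s: 4.4
ee_pos: [0.4298, -0.3472, 0.0399]
eef_rot: [0.415, 1.569, -0.745]
force: [-0.2, -0.1, -0.3]
grip_width: 0.06
```

step_arm([
  [[0, 0, 0, 0, 0, 0], [0, 0, 0, 0, 0, 0], [0, 0, 0, 0, 0, 0], [0, 0, 0, 0, 0, 0], [0, 0, 0, 0, 0, 0], [0, 0, 0, 0, 0, 0]],
], fingers=0.0, squeeze=40)

```text
time_s: 5.15
ee_pos: [0.4292, -0.3467, 0.0384]
eef_rot: [-2.515, 1.571, 2.608]
force: [1.0, -0.3, -0.6]
grip_width: 0.0176
```

step_arm([
  [[-0.01, 0, 0, 0, 0, 0], [-0.02, 0, 0, 0, 0, 0], [-0.03, 0, 0, 0, 0, 0], [-0.03, 0, 0, 0, 0, 0], [-0.02, 0, 0, 0, 0, 0], [0, 0, 0, 0, 0, 0], [0, 0, 0, 0, 0, 0]],
])

```text
time_s: 6.02
ee_pos: [0.429, -0.3465, 0.1477]
eef_rot: [-2.72, 1.57, 2.403]
force: [-0.5, 0.5, -1.4]
grip_width: 0.0175
```

```bash
cat > gau.py <<'E'
from h import *
T=camera('top');S=camera('side');P,R=cur();tg=__import__('sys').argv[1]
# predicted gauge: tip offset in tool frame
d=R[:,1]; 
for nm,c in(("top",T),("side",S)):
    tip=P+.084*d*np.array([1,1,0]);tip[2]=P[2]-.036
    q=proj(c,tip)[0];x,y=q.astype(int)
    im=c["pixels"];h=cv2.cvtColor(im,cv2.COLOR_RGB2HSV)
    w=30;cr=im[max(y-w,0):y+w,x-w:x+w,::-1];cv2.imwrite(f"pics/{tg}_{nm}.png",cv2.resize(cr,None,fx=8,fy=8,interpolation=cv2.INTER_CUBIC));print(nm,"pred tip",tip.round(4),q.round(1),"crop",((q-[x-w,max(y-w,0)])*8).round())
print(P.round(4),get_obs()["force"].round(1),get_obs()["grip_width"])
E
python3 gau.py l1
```

```text
top pred tip [ 0.5059 -0.3129  0.1115] [408.4 180.9] crop [243. 248.]
side pred tip [ 0.5059 -0.3129  0.1115] [414.5 248.7] crop [244. 245.]
[ 0.4289 -0.3464  0.1475] [ 0.5  0.3 -2.3] 0.017623951187367645
```

View pics/l1_top.png

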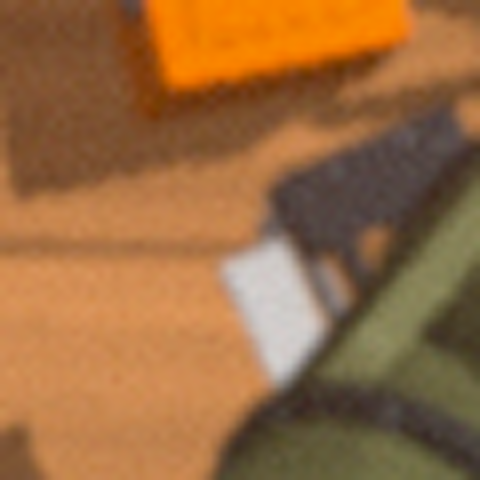

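View pics/l1_side.png

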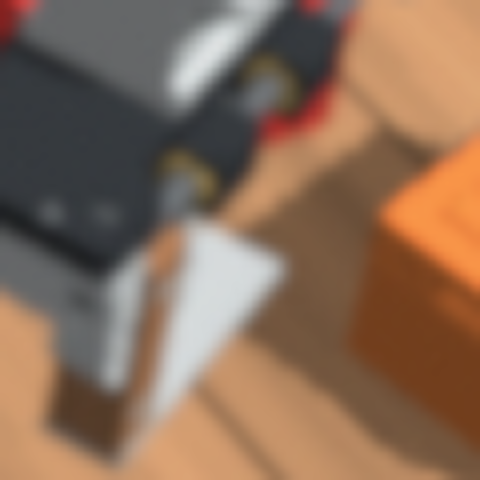

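The gauge is held upright. The front edge of the blade is at side crop ~(240,245), against (244,245) predicted. I go to the right box first.

```bash
cat >> h.py <<'E'
BOX=dict(left=(.6518,.1726,1.5),mid=(.6617,-.0213,-13.4),right=(.585,-.1604,-3.4))
ZT=.0904
def hand(box,depth,z=ZT):
    x,y,a=BOX[box];d=np.array([np.cos(np.radians(a)),np.sin(np.radians(a))])
    h=np.array([x,y])-(.055+.084-depth)*d
    return [h[0],h[1],z],a
def bf(box):
    x,y,a=BOX[box];t=np.radians(a);P,R=cur();v=P[:2]-[x,y]
    u=np.array([np.cos(t),np.sin(t)]);n=np.array([-u[1],u[0]])
    dy=np.degrees(np.arctan2(R[1,1],R[0,1]))
    print(box,"tip depth mm",round((v@u+.139)*1000,1),"lat",round(v@n*1000,1),"z err",round((P[2]-ZT)*1000,1),"yaw err",round(dy-a,2),"tilt",(R[2,1]*57.3).round(2),(R[2,2]*57.3).round(2),"F",(get_obs()["force"]).round(1),"w",get_obs()["grip_width"],"t",get_obs()["time_s"])
E
python3 -c "
from h import *
p,a=hand('right',-.025,.2);print(p);need(p,a)"
```

```text
[np.float64(0.4212886682205025), np.float64(-0.15067375473354228), 0.2]
shift mm [ -52.3   71.1 -182.6] turn [26.93 -0.08  0.06]
```

step_arm([
  [[-0.026, 0, 0, 0, 0, 0], [-0.026, 0, 0, 0, 0, 0], [0, 0.008, -0.02, 0, 0, 0], [0, 0.013, -0.033, 0, 0, 0], [0, 0.014, -0.036, 0, 0, 0], [0, 0.014, -0.036, 0, 0, 0], [0, 0.014, -0.036, 0, 0, 0], [0, 0.008, -0.02, 9, 0, 0], [0, 0, 0, 9, 0, 0], [0, 0, 0, 8.9, 0, 0], [0, 0, 0, 0, 0, 0], [0, 0, 0, 0, 0, 0]],
])

```text
time_s: 7.62
ee_pos: [0.422, -0.1524, 0.2001]
eef_rot: [-1.97, 1.57, 2.687]
force: [-0.1, 0.5, -1.1]
grip_width: 0.0178
```

```bash
python3 -c "
from h import *
p,a=hand('right',-.025);need(p,a);bf('right')"
```

```text
shift mm [109.7  -0.8  -1.7] turn [ 0.22 -0.01  0.03]
right tip depth mm -24.2 lat -1.7 z err 109.7 yaw err 0.22 tilt -0.03 -0.01 F [-0.1  0.5 -1.1] w 0.017829476995251545 t 7.625
```

step_arm([
  [[0.02, 0, -0.003, 0.2, 0, 0], [0.03, 0, 0, 0, 0, 0], [0.03, 0, 0, 0, 0, 0], [0.02, 0, 0, 0, 0, 0], [0.0097, 0, 0, 0, 0, 0], [0, 0, 0, 0, 0, 0], [0, 0, 0, 0, 0, 0]],
])

```text
time_s: 8.5
ee_pos: [0.4227, -0.1496, 0.0915]
eef_rot: [1.191, 1.57, -0.442]
force: [0.2, 0.1, -1.4]
grip_width: 0.0181
```

```bash
sed -i 's/for nm,c in/P0=P\nfor nm,c in/' gau.py; python3 gau.py r1; python3 -c "
from h import *
bf('right')"
```

```text
top pred tip [ 0.5065 -0.1548  0.0554] [354.3 184.2] crop [243. 242.]
side pred tip [ 0.5065 -0.1548  0.0554] [375.8 222.8] crop [246. 246.]
[ 0.4226 -0.1496  0.0914] [ 0.   0.  -1.5] 0.017978697873215602
right tip depth mm -23.7 lat 1.1 z err 1.0 yaw err -0.16 tilt 0.07 0.03 F [ 0.   0.  -1.5] w 0.017978697873215602 t 8.6
```

View pics/r1_side.png

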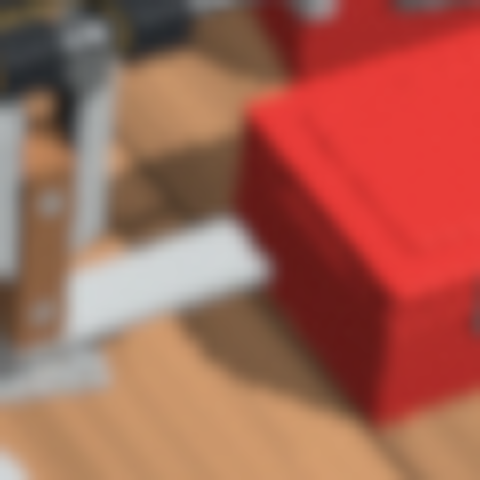

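View pics/r1_top.png

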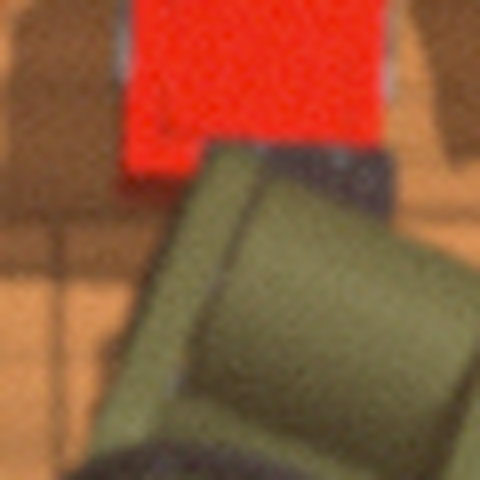

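Side crop: the blade's front edge runs (228,215)–(268,268), just before the front face and centred on it. The height is 1 mm high, so I correct that and go in slowly.

step_arm([
  [[0.001, 0.006, 0, 0, 0, 0], [0, 0.008, 0, 0, 0, 0], [0, 0.008, 0, 0, 0, 0], [0, 0.006, 0, 0, 0, 0], [0, 0.004, 0, 0, 0, 0], [0, 0, 0, 0, 0, 0], [0, 0, 0, 0, 0, 0]],
])

```text
time_s: 9.48
ee_pos: [0.4541, -0.1514, 0.0897]
eef_rot: [-1.906, 1.571, 2.744]
force: [-0.3, -0.7, -0.8]
grip_width: 0.0179
```

```bash
python3 -c "
from h import *
bf('right')"
```

```text
right tip depth mm 7.8 lat 1.2 z err -0.7 yaw err -0.17 tilt -0.01 -0.0 F [-0.3 -0.7 -0.8] w 0.017939986059015096 t 9.475
```

No contact at 8 mm. I push on in small steps.

step_arm([
  [[0, 0.003, 0, 0, 0, 0], [0, 0.002, 0, 0, 0, 0], [0, 0.002, 0, 0, 0, 0], [0, 0.001, 0, 0, 0, 0], [0, 0, 0, 0, 0, 0]],
])

```text
time_s: 10.1
ee_pos: [0.4622, -0.1519, 0.0897]
eef_rot: [-1.607, 1.571, 3.043]
force: [0.1, -0.2, 0.0]
grip_width: 0.018
```

step_arm([
  [[0, 0.0015, 0, 0, 0, 0], [0, 0.0015, 0, 0, 0, 0], [0, 0.001, 0, 0, 0, 0], [0, 0, 0, 0, 0, 0]],
])

```text
time_s: 10.6
ee_pos: [0.4632, -0.1518, 0.0891]
eef_rot: [-1.696, 1.563, 2.955]
force: [-23.2, 0.7, 9.8]
grip_width: 0.0179
```

```bash
python3 -c "
from h import *
bf('right')"
```

```text
right tip depth mm 16.9 lat 1.3 z err -1.3 yaw err -0.17 tilt -0.45 -0.06 F [-23.2   0.7   9.8] w 0.0178581618427996 t 10.6
```

Jammed: −23 N at a measured depth of about 16 mm, so the right box is sound. I back out and go to the middle box.

step_arm([
  [[0, -0.006, 0, 0, 0, 0], [0, -0.012, 0, 0, 0, 0], [0, -0.016, 0, 0, 0, 0], [0, -0.016, 0, 0, 0, 0], [-0.02, 0, 0, 0, 0, 0], [-0.03, 0, 0, 0, 0, 0], [-0.02, 0, 0, 0, 0, 0], [0, 0, 0, 0, 0, 0], [0, 0, 0, 0, 0, 0]],
])

```text
time_s: 11.72
ee_pos: [0.4158, -0.1489, 0.1589]
eef_rot: [-1.992, 1.57, 2.658]
force: [0.1, 0.6, -1.4]
grip_width: 0.0176
```

```bash
python3 -c "
from h import *
bf('right');p,a=hand('mid',-.025,.16);print(p);need(p,a)"
```

```text
right tip depth mm -30.6 lat 1.5 z err 68.5 yaw err -0.17 tilt -0.05 -0.02 F [ 0.1  0.6 -1.4] w 0.017593921458450422 t 11.725
[np.float64(0.5021647559736588), np.float64(0.016706656173041803), 0.16]
shift mm [  -1.1   75.9 -170.6] turn [ 9.83 -0.02  0.05]
```

step_arm([
  [[0, 0.01, -0.02, 0, 0, 0], [0, 0.014, -0.033, 0, 0, 0], [0, 0.016, -0.036, 0, 0, 0], [0, 0.016, -0.036, 0, 0, 0], [0, 0.014, -0.033, 0, 0, 0], [0, 0.006, -0.013, 5, 0, 0], [0, 0, 0, 4.8, 0, 0], [0, 0, 0, 0, 0, 0], [0, 0, 0, 0, 0, 0]],
])

```text
time_s: 12.85
ee_pos: [0.5025, 0.0167, 0.1592]
eef_rot: [-1.367, 1.57, 3.113]
force: [-0.1, -0.1, -1.1]
grip_width: 0.0179
```

```bash
python3 -c "
from h import *
bf('mid')"
```

```text
mid tip depth mm -24.6 lat 0.1 z err 68.8 yaw err 0.12 tilt -0.05 0.01 F [-0.1 -0.1 -1.1] w 0.01791522606013916 t 12.85
```

step_arm([
  [[0.02, 0, -0.0012, 0.1, 0, 0], [0.025, 0, 0, 0, 0, 0], [0.018, 0, 0, 0, 0, 0], [0.0055, 0, 0, 0, 0, 0], [0, 0, 0, 0, 0, 0], [0, 0, 0, 0, 0, 0], [0, 0, 0, 0, 0, 0]],
])

```text
time_s: 13.72
ee_pos: [0.5033, 0.018, 0.0918]
eef_rot: [1.775, 1.57, -0.03]
force: [-0.1, 0.4, -0.2]
grip_width: 0.018
```

```bash
python3 gau.py m1; python3 -c "
from h import *
bf('mid')"
```

```text
top pred tip [ 0.5849 -0.0015  0.0556] [305.3 159.8] crop [243. 247.]
side pred tip [ 0.5849 -0.0015  0.0556] [369.4 180.5] crop [243. 244.]
[0.5032 0.018  0.0916] [-0.7  0.3 -0.9] 0.01762841530623467
mid tip depth mm -24.3 lat 1.5 z err 1.2 yaw err -0.07 tilt 0.03 -0.01 F [-0.7  0.3 -0.9] w 0.01762841530623467 t 13.825
```

View pics/m1_side.png

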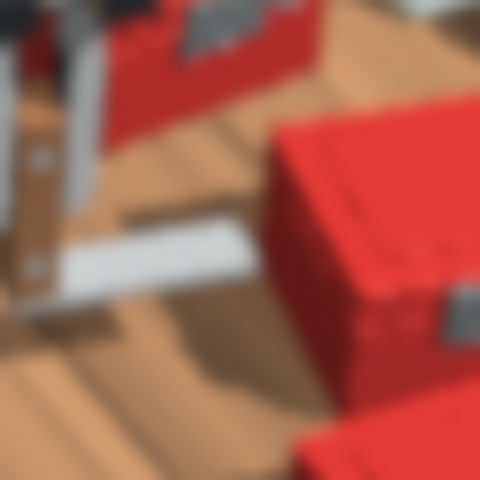

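The blade's front edge at (238,215)–(260,268) lies before the middle box's front face. I lower it 1.2 mm and go in.

step_arm([
  [[0.0012, 0.006, 0, 0, 0, 0], [0, 0.008, 0, 0, 0, 0], [0, 0.008, 0, 0, 0, 0], [0, 0.006, 0, 0, 0, 0], [0, 0.004, 0, 0, 0, 0], [0, 0, 0, 0, 0, 0], [0, 0, 0, 0, 0, 0]],
])

```text
time_s: 14.7
ee_pos: [0.5341, 0.0106, 0.09]
eef_rot: [-1.375, 1.571, 3.102]
force: [-0.5, 0.3, -2.2]
grip_width: 0.0176
```

step_arm([
  [[0, 0.003, 0, 0, 0, 0], [0, 0.002, 0, 0, 0, 0], [0, 0.002, 0, 0, 0, 0], [0, 0.001, 0, 0, 0, 0], [0, 0, 0, 0, 0, 0]],
])

```text
time_s: 15.32
ee_pos: [0.542, 0.0087, 0.09]
eef_rot: [-0.641, 1.571, -2.447]
force: [0.2, 0.4, -1.8]
grip_width: 0.0178
```

step_arm([
  [[0, 0.0015, 0, 0, 0, 0], [0, 0.0015, 0, 0, 0, 0], [0, 0.001, 0, 0, 0, 0], [0, 0, 0, 0, 0, 0]],
])

```text
time_s: 15.82
ee_pos: [0.5459, 0.0078, 0.09]
eef_rot: [0.989, 1.571, -0.818]
force: [0.7, -0.5, -0.6]
grip_width: 0.0181
```

```bash
python3 -c "
from h import *
bf('mid')"
```

```text
mid tip depth mm 19.6 lat 1.4 z err -0.4 yaw err -0.08 tilt 0.0 0.0 F [ 0.7 -0.5 -0.6] w 0.018073339144485157 t 15.825
```

No force at 19.6 mm, past where the plug would be. I go deeper with care.

step_arm([
  [[0, 0.002, 0, 0, 0, 0], [0, 0.002, 0, 0, 0, 0], [0, 0.002, 0, 0, 0, 0], [0, 0, 0, 0, 0, 0]],
])

```text
time_s: 16.32
ee_pos: [0.5518, 0.0064, 0.09]
eef_rot: [-1.178, 1.571, -2.984]
force: [-0.2, 0.0, -0.3]
grip_width: 0.018
```

step_arm([
  [[0, 0.003, 0, 0, 0, 0], [0, 0.004, 0, 0, 0, 0], [0, 0.004, 0, 0, 0, 0], [0, 0.002, 0, 0, 0, 0], [0, 0, 0, 0, 0, 0]],
])

```text
time_s: 16.95
ee_pos: [0.5644, 0.0033, 0.09]
eef_rot: [-1.167, 1.571, -2.973]
force: [-0.4, -0.1, -1.4]
grip_width: 0.0178
```

```bash
python3 -c "
from h import *
bf('mid')"
```

```text
mid tip depth mm 38.7 lat 1.4 z err -0.4 yaw err -0.07 tilt -0.0 0.0 F [-0.4 -0.1 -1.4] w 0.017754704864652242 t 16.95
```

It slides freely to 39 mm: the middle box is the faulty one. I push it home.

step_arm([
  [[0, 0.004, 0, 0, 0, 0], [0, 0.006, 0, 0, 0, 0], [0, 0.006, 0, 0, 0, 0], [0, 0.006, 0, 0, 0, 0], [0, 0.005, 0, 0, 0, 0], [0, 0.002, 0, 0, 0, 0], [0, 0.001, 0, 0, 0, 0], [0, 0, 0, 0, 0, 0], [0, 0, 0, 0, 0, 0]],
])

```text
time_s: 18.08
ee_pos: [0.5934, -0.0036, 0.0901]
eef_rot: [-0.82, 1.571, -2.626]
force: [0.2, -1.4, -0.2]
grip_width: 0.0173
```

step_arm([
  [[0, 0.001, 0, 0, 0, 0], [0, 0.001, 0, 0, 0, 0], [0, 0.001, 0, 0, 0, 0], [0, 0, 0, 0, 0, 0]],
])

```text
time_s: 18.58
ee_pos: [0.5965, -0.0043, 0.09]
eef_rot: [-1.855, 1.571, 2.622]
force: [0.3, 0.8, -0.3]
grip_width: 0.0181
```

step_arm([
  [[0, 0.001, 0, 0, 0, 0], [0, 0.001, 0, 0, 0, 0], [0, 0, 0, 0, 0, 0]],
])

```text
time_s: 18.95
ee_pos: [0.5984, -0.0048, 0.09]
eef_rot: [-1.457, 1.571, 3.02]
force: [0.8, -0.5, -1.9]
grip_width: 0.0177
```

```bash
python3 -c "
from h import *
bf('mid')"
```

```text
mid tip depth mm 73.6 lat 1.4 z err -0.4 yaw err -0.07 tilt -0.0 0.0 F [ 0.8 -0.5 -1.9] w 0.017742695658603487 t 18.95
```

step_arm([
  [[0, 0.001, 0, 0, 0, 0], [0, 0.001, 0, 0, 0, 0], [0, 0, 0, 0, 0, 0]],
])

```text
time_s: 19.32
ee_pos: [0.6004, -0.0053, 0.09]
eef_rot: [1.775, 1.571, -0.031]
force: [1.1, -0.9, -1.2]
grip_width: 0.0177
```

step_arm([
  [[0.001, 0, 0, 0, 0, 0], [0.0005, 0, 0, 0, 0, 0], [0, 0, 0, 0, 0, 0]],
])

```text
time_s: 19.7
ee_pos: [0.6003, -0.0052, 0.0885]
eef_rot: [-1.823, 1.571, 2.654]
force: [-0.4, 0.2, -1.3]
grip_width: 0.0179
```

```bash
python3 gau.py m3; python3 -c "
from h import *
bf('mid')
S=camera('side')['pixels'];cv2.imwrite('pics/m3b.png',cv2.resize(S[120:220,330:440,::-1],None,fx=6,fy=6,interpolation=cv2.INTER_CUBIC))"
```

```text
top pred tip [ 0.682  -0.0248  0.0526] [312.7 130.4] crop [245. 243.]
side pred tip [ 0.682  -0.0248  0.0526] [400.9 175.9] crop [247. 247.]
[ 0.6003 -0.0053  0.0886] [-0.8 -0.  -0.9] 0.017501517927931746
mid tip depth mm 75.6 lat 1.4 z err -1.8 yaw err -0.07 tilt 0.0 0.0 F [-0.8 -0.  -0.9] w 0.017501517927931746 t 19.8
```

View pics/m3b.png

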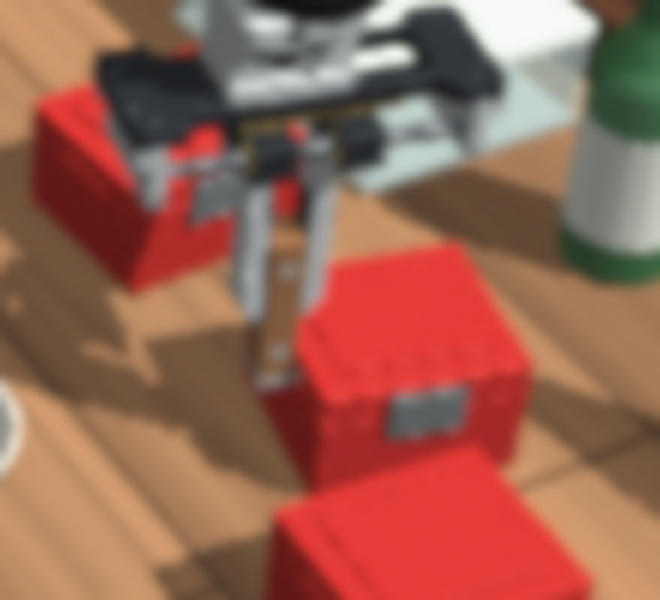

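The picture shows the blade fully in the middle box's gap, with the handle (crop ~(280,330)) at its front face. I nudge it to contact.

step_arm([
  [[0, 0.001, 0, 0, 0, 0], [0, 0.001, 0, 0, 0, 0], [0, 0, 0, 0, 0, 0]],
])

```text
time_s: 20.23
ee_pos: [0.6012, -0.0054, 0.0886]
eef_rot: [-1.473, 1.568, 3.004]
force: [-11.5, 2.1, 5.9]
grip_width: 0.0177
```

step_arm([
  [[0.0005, 0, 0, 0, 0, 0], [0, 0, 0, 0, 0, 0]],
])

```text
time_s: 20.48
ee_pos: [0.6012, -0.0054, 0.0886]
eef_rot: [-1.483, 1.568, 2.995]
force: [-13.8, 2.2, 10.4]
grip_width: 0.0178
```

Handle contact: −12 N at about 76.5 mm measured. I back off the load by 1.5 mm and release slowly.

step_arm([
  [[0, -0.0015, 0, 0, 0, 0], [0, 0, 0, 0, 0, 0], [0, 0, 0, 0, 0, 0]],
])

```text
time_s: 20.85
ee_pos: [0.601, -0.0054, 0.0884]
eef_rot: [1.903, 1.57, 0.098]
force: [-2.8, 0.9, 6.3]
grip_width: 0.0179
```

step_arm([
  [[0, 0, 0, 0, 0, 0], [0, 0, 0, 0, 0, 0], [0, 0, 0, 0, 0, 0], [0, 0, 0, 0, 0, 0]],
], fingers=0.026, squeeze=10)

```text
time_s: 21.35
ee_pos: [0.6008, -0.0054, 0.088]
eef_rot: [-0.873, 1.571, -2.679]
force: [0.9, -0.2, 0.2]
grip_width: 0.0262
```

step_arm([
  [[0, 0, 0, 0, 0, 0], [0, 0, 0, 0, 0, 0], [0, 0, 0, 0, 0, 0], [0, 0, 0, 0, 0, 0]],
], fingers=0.06)

```text
time_s: 21.85
ee_pos: [0.6008, -0.0054, 0.0881]
eef_rot: [1.996, 1.571, 0.19]
force: [0.5, 0.1, -0.6]
grip_width: 0.0595
```

step_arm([
  [[-0.01, 0, 0, 0, 0, 0], [-0.03, 0, 0, 0, 0, 0], [-0.04, 0, 0, 0, 0, 0], [-0.05, 0, 0, 0, 0, 0], [-0.04, 0, 0, 0, 0, 0], [0, -0.03, 0, 0, 0, 0], [0, -0.05, 0, 0, 0, 0], [0, -0.05, 0, 0, 0, 0], [0, 0, 0, 0, 0, 0], [0, 0, 0, 0, 0, 0]],
])

```text
time_s: 23.1
ee_pos: [0.475, 0.0248, 0.2589]
eef_rot: [1.722, 1.569, -0.084]
force: [-0.5, -1.0, 0.6]
grip_width: 0.0598
```

```bash
python3 -c "
from h import *
bf('mid')
S=camera('side')['pixels'];T=camera('top')['pixels'];cv2.imwrite('pics/e_s.png',cv2.resize(S[120:220,330:440,::-1],None,fx=6,fy=6,interpolation=cv2.INTER_CUBIC))
cv2.imwrite('pics/e_t.png',T[:,:,::-1]);cv2.imwrite('pics/e_s2.png',S[:,:,::-1])
p=T;import numpy as np
"
```

```text
mid tip depth mm -53.3 lat 1.6 z err 168.5 yaw err -0.07 tilt 0.09 -0.01 F [-0.5 -1.   0.6] w 0.05981408283610913 t 23.1
```

View pics/e_s.png

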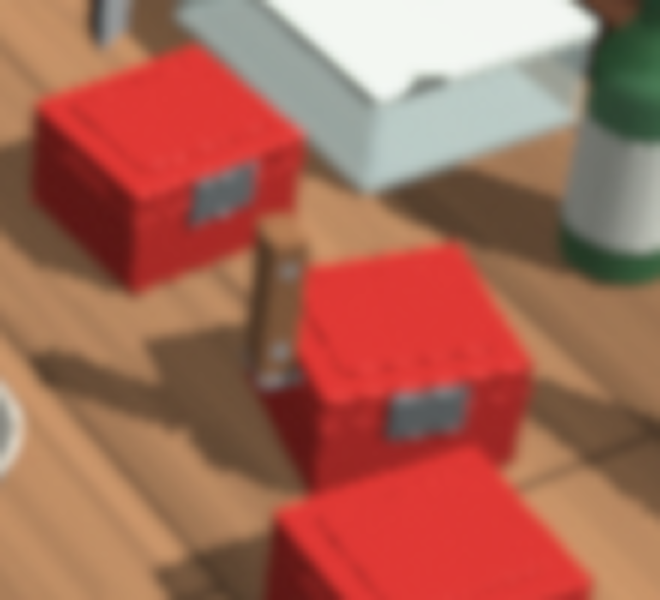

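View pics/e_s2.png

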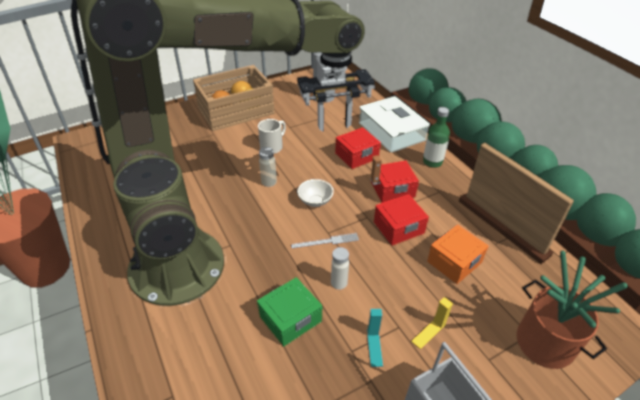

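The gauge stands free at side (376,172) with its handle against the middle box, and the bystanders are unmoved. One quick numeric check of the handle's lean before I hand in.

```bash
python3 -c "
from h import *
S=camera('side')
import math
p,a=hand('mid',.075);h=np.array(p[:2])
u=np.array([math.cos(math.radians(a)),math.sin(math.radians(a))]);n=np.array([-u[1],u[0]]);h=h+.0014*n
for z in (.05,.135):
  print(z,[((proj(S,[*(h+i*.009*u+j*.012*n),z])[0]-[330,120])*6).round().tolist() for i,j in((1,-1),(-1,-1),(-1,1),(1,1))])
"
```

```text
0.05 [[291.0, 379.0], [256.0, 385.0], [239.0, 354.0], [274.0, 348.0]]
0.135 [[307.0, 242.0], [271.0, 248.0], [253.0, 217.0], [289.0, 211.0]]
```

The observed handle corners, bottom ~(260,387) and top ~(268,246)/(306,240), match an upright handle at 75 mm depth. I hand in.

```bash
python3 -c "
from h import *
print(ticket.hand_in())"
```

```text
the job is handed in; nothing more can be done
None
```

The gauge is in the middle box's gap, pushed in up to its handle, upright and let go. I handed the job in at about 23 s; the hand-in gave no verdict.

- **Right box:** I tried it first. The blade jammed at about 16 mm measured depth with −23 N, so its plug is in place.
- **Middle box:** The blade slid in without force past the plug depth. The handle met the front face at about 76.5 mm measured depth with −12 N. I then eased off, released it and drew the arm clear.
- **Left box:** I did not probe it, because the middle box was already clearly the faulty one.

**Last checks:**
- In the final side picture, the handle's corners are within a few crop pixels (about 1 image pixel) of those computed for an upright handle at 75 mm depth.
- The bystanders looked unmoved by eye in that picture; I did not measure them.
- The gripper was empty, showed no load and was well clear of the box.
- Measured depths read about 1.5–2.5 mm more than the nominal 14 and 75 mm, about the 2 mm accuracy of the camera calibration. No other check disagreed.

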